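# Swing the pinned tube rack against the reader's stop bar

## Robot

A 6-joint arm with a two-finger parallel gripper is mounted at the origin on the work surface. World frame = base frame: x ahead of the robot, y to its left, z up, the work surface at z = 0. Lengths are in m, angles in degrees, forces in N, time in s.
With the tool pointing down it reaches from about 0.3 to 0.95 m from the base axis. Payload 3.1 kg.
Tool frame: the origin (TCP) lies on the front face of the gripper's body, between the roots of the fingers; the fingertips stand 73 mm ahead of it and the grasp point (between the pads) lies 54 mm ahead of it; z points along the fingers, y is the line along which they close (so a half turn about z gives the same grasp; the last joint's range is limited). The gripper opens to 85 mm and grips with 20 to 120 N. Pads are 22 mm wide; open, the fingers measure 114 mm over their backs; the gripper's body (76 mm by 85 mm) begins 54 mm behind the grasp point. The pads swing forward as they close: fully open they stand 13 mm farther back than shut.
Start: joints at [-73.092, 17.653, 93.61, -0, 68.738, -3.994], TCP at [0.223, -0.584, 0.304] pointing down, gripper open.
Joint ranges: [-175.34, 175.34], [-45.06, 112.39], [2.9, 150.54], [-68.45, 248.45], [3.09, 151.38], [-168.51, 168.51]. Speed limits (degrees/s): [159.86, 159.86, 180, 180, 180, 180].

## Interface

Orientations are given as [roll, pitch, yaw] about the fixed x, y, z axes, in that order (R = Rz(yaw) Ry(pitch) Rx(roll)).
In Python, from workcell import robot gives the robot as it stands.
- The arm moves only by the shell command python3 -m crank 'ROWS' [OPENING] [FORCE]. ROWS is a JSON object of lists of equal length, an entry for each row: "translation": the shift along the world's x, y, z in units of 2 cm (1.0 is 2 cm), a list of three; "spin": the turn about the world's z in units of 6 degrees (1.0 is 6 degrees). In form: {"translation": [[tx, ty, tz], ...], "spin": [spin, ...]}. A call has exactly 8 rows; each row shifts and turns the commanded pose from where the row before left it; what a row does not reach is not made up. A row lasts 1/8 s, in which the tool goes at most 62.5 mm and 10.7 degrees, less where a joint would pass 70% of its speed; a pose out of reach is approached as far as the arm can. A call with a number of a shift or a turn outside -1 to 1 is refused whole. A call with a gripper value outside its range is refused whole. OPENING is the opening, from -1 (shut) to 1 (fully open), so that 0 is half open, set as the call begins (- or left out, the last holds). The fingers move at their own pace and stop on an object; FORCE is the grip in N (left out, the last holds). Time passes only in rows, so rows that do not move let the fingers close, or fill a call up. It gives the time, the measured TCP pose, the force, the opening and the grip force at its end, in the units of the state.
- robot.get_state(): the state, without advancing time (a new reading comes with each control period).
- robot.capture(name): name is "scene" or "side" or "wrist"; returns the picture (480x640x3 uint8, blue, green, red); there is no depth.
- robot.camera_params(name): a dict with "K" (3x3 intrinsics, pixels), "xyz" and "attitude" of the camera in the world. Camera axes: x right, y up, looking along -z (the intrinsics and any distortion apply to the point x, -y, -z); pixel columns grow to the right and rows downward; lengths in m; the calibration is good to about 2 mm. A picture is of the moment at which its call begins: read the wrist's pose just before it. camera_params takes no time and is no camera call; for the wrist camera it gives the pose at the moment of the call.
- robot.job_done(): hands the job in; it is judged then, once.
The state is a dict: "time": time; "qpos": joint angles; "qd": joint speeds; "joint_efforts": joint torques, N m; "ee_pos": TCP position; "ee_rot": TCP orientation; "force": force on the tool from outside, world axes, zero at the start; "moment": the same for the moment, N m; "gripper_width": finger opening in m; "grasp_force": force on a finger pad.
Only numpy, scipy, OpenCV 4.12 (cv2) and the standard library are available. Lean on these libraries where they do the work, as an engineer would, in place of code of your own. Each camera call takes 0.05 s, during which the arm holds its last target. There are 200 camera calls.

## Task

The tube rack whose end eye sits over the pin of the tube reader stands swung away from it: push it gently near its free end so that it swings round the pin until its long side lies flush against the reader's stop bar, its eye still on the pin and the rack flat on the plate. Stop pushing once it meets the bar: do not press it hard. Leave the other, loose tube rack where it is.

Things in the scene. Friction and masses are not known exactly. Their poses are not given: they have to be found in the camera images.
- rack: purple tube rack to swing, loose, 0.25 kg, capped tubes in two rows. Origin: underside, centre of its eye (14 mm hole in an end lug 44 x 50 mm, 18 high) over the pin; x runs along the rack to the free end, z up. Tube block x 22 to 232 mm, y -25 to 25 mm, 34 high, caps to 47. It slides on the plate and turns about the pin with a few N at the free end
- rack_end (a point): the middle of the free end face of that rack, 17 mm above its underside and 232 mm from the eye; axes as the rack's
- reader: fixed tube reader. Origin: foot of its upright pin (10 mm thick, top 36 mm up), on the bench; x runs from the pin along the stop bar, z up. Plate 4 mm thick, x -35 to 255, y -205 to 150 mm. Bar face at y = 27 mm, x 40 to 240, top 34 mm up; white housing behind it, y 40 to 145, 65 high. The rack starts on the bar's -y side, 0.45 to 0.88 rad open; flush, its x is parallel to this x
- spare_rack: another tube rack of the same make and size, loose on the bench away from the reader and on no pin; origin at the middle of its underside, x along it. Leave alone

How it is judged (in metres and radians):
At the end, for the whole second after the job is handed in: The rack lies at rest along the stop bar: its free end within 15 mm of its flush place, its eye still on the pin (within 12 mm) and the rack flat on the plate (within 0.1 rad, not raised more than 8 mm) (y of rack_end in the frame of reader between -0.015 and 0.015 m and x of rack_end in the frame of reader above 0.217 m and horizontal distance between rack and reader below 0.012 m and height (world z) of rack below 0.012 m and angle between rack's own z axis and vertical below 0.1 rad and linear speed of rack below 0.01 m/s); the robot touches nothing.
It fails at once if the rack is pressed hard, with more than 30 N (contact force between the fingers and rack above 30 N).
It fails at once if the loose spare rack is moved more than 20 mm (distance of spare_rack from where it was at the start of the episode above 0.02 m).
It also fails if it takes over 32 s, if anything falls off the work surface, if the arm or the gripper's body presses on something with over 40 N, if the wrist force passes 120 N, or if a joint passes its speed limit or range.

## Working session

There is one attempt and no reset: what is moved stays moved. The work goes in short steps, Python scripts to look and compute and a shell command to move; the robot and the scene stay as the last step left them, time stands still between calls to the robot, and variables do not carry over. Pictures are saved under pics/ and viewed, at most 10 in all, crops included, and the job is handed in when it is done.

```bash
mkdir -p pics
python3 - <<'E'
from workcell import robot
import cv2,numpy as np
a=robot.capture("scene");b=robot.capture("side")
cv2.imwrite("pics/scene.png",a);cv2.imwrite("pics/side.png",b)
for n in("scene","side"):
    p=robot.camera_params(n);print(p)
s=robot.get_state();print(s["time"],s["ee_pos"],s["ee_rot"],s["gripper_width"])
E
```

```text
{'K': array([[451.06469836,   0.        , 324.97134704],
       [  0.        , 451.06469836, 246.22606825],
       [  0.        ,   0.        ,   1.        ]]), 'xyz': array([ 1.47449804, -0.05065315,  0.71961562]), 'attitude': array([52.86141643, -0.45539639, 88.33161808])}
{'K': array([[589.67207517,   0.        , 324.53614916],
       [  0.        , 589.67207517, 255.04095801],
       [  0.        ,   0.        ,   1.        ]]), 'xyz': array([0.4343432 , 1.26812648, 0.87086638]), 'attitude': array([  58.11493125,    0.39032716, -172.03328854])}
0.1 [ 0.22278195 -0.5833167   0.30275563] [-1.79879021e+02 -8.05707829e-03  2.09032068e+01] 0.08558674208575398
```

View pics/scene.png

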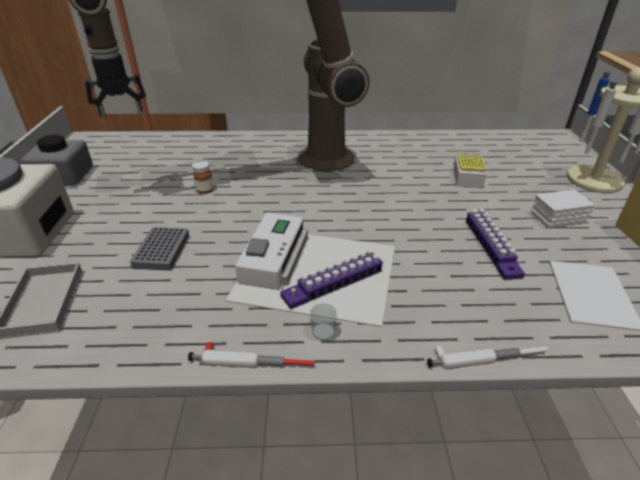

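View pics/side.png

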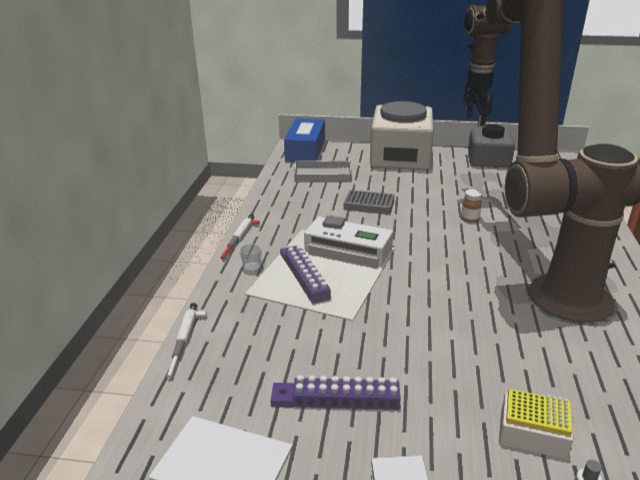

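The scene view shows the reader at (272,248), its bar on the right side. The purple rack's eye is near (293,295) and its free end near (380,262). The spare rack is off to the right at (493,243).

```bash
cat > h.py <<'E'
import numpy as np,cv2
from scipy.spatial.transform import Rotation as R
def ray(p,uv,z):
    K=p["K"];d=np.linalg.inv(K)@[uv[0],uv[1],1];d=np.array([d[0],-d[1],-d[2]])
    d=R.from_euler("xyz",p["attitude"],degrees=True).as_matrix()@d
    o=np.array(p["xyz"]);return (o+d*(z-o[2])/d[2])[:2]
def proj(p,X):
    c=R.from_euler("xyz",p["attitude"],degrees=True).as_matrix().T@(np.array(X)-p["xyz"])
    q=p["K"]@[c[0],-c[1],-c[2]];return q[:2]/q[2]
def purple(im):
    h=cv2.cvtColor(im,cv2.COLOR_BGR2HSV)
    m=cv2.inRange(h,(120,90,30),(150,255,255))
    return m
E
python3 - <<'E'
from workcell import robot
from h import *
for n in("scene","side"):
    im=cv2.imread(f"pics/{n}.png");p=robot.camera_params(n)
    m=purple(im);cs,_=cv2.findContours(m,0,2)
    for c in cs:
        if cv2.contourArea(c)>150: print(n,cv2.boundingRect(c),cv2.approxPolyDP(c,3,True)[:,0].tolist())
p=robot.camera_params("scene")
print("plate",[ray(p,c,.004).round(3) for c in((234,302),(383,318),(396,243))])
x,y=240,20
a=cv2.resize(cv2.imread("pics/scene.png")[200:330,225:405],None,fx=4,fy=4,interpolation=2)
b=cv2.resize(cv2.imread("pics/side.png")[205:325,240:400],None,fx=4,fy=4,interpolation=2)
cv2.imwrite("pics/a4.png",a);cv2.imwrite("pics/b4.png",b)
E
```

```text
scene (281, 260, 101, 48) [[381, 262], [372, 261], [352, 272], [348, 270], [345, 275], [340, 273], [337, 278], [331, 276], [327, 282], [323, 279], [320, 285], [313, 280], [310, 289], [299, 280], [294, 297], [290, 288], [281, 293], [292, 307], [312, 298], [312, 292], [314, 297], [318, 296], [321, 288], [324, 293], [329, 291], [329, 285], [332, 290], [339, 281], [340, 286], [344, 285], [346, 278], [348, 283], [354, 275], [356, 280], [370, 274], [371, 268], [375, 272]]
scene (468, 213, 56, 66) [[469, 213], [471, 228], [474, 225], [478, 239], [480, 235], [481, 243], [486, 242], [488, 253], [493, 252], [493, 261], [497, 258], [495, 263], [503, 277], [521, 277], [523, 272], [516, 256], [500, 256]]
side (271, 379, 129, 23) [[271, 399], [290, 401], [292, 395], [398, 398], [398, 382], [395, 396], [388, 392], [388, 381], [386, 394], [379, 396], [374, 381], [374, 393], [370, 396], [365, 393], [364, 380], [360, 395], [353, 392], [353, 380], [351, 392], [343, 394], [339, 380], [339, 392], [333, 395], [330, 379], [325, 394], [318, 392], [318, 379], [316, 391], [309, 394], [305, 379], [304, 391], [298, 394], [295, 379], [293, 384], [274, 383]]
plate [array([ 0.734, -0.229]), array([0.791, 0.101]), array([0.519, 0.172])]
```

View pics/a4.png

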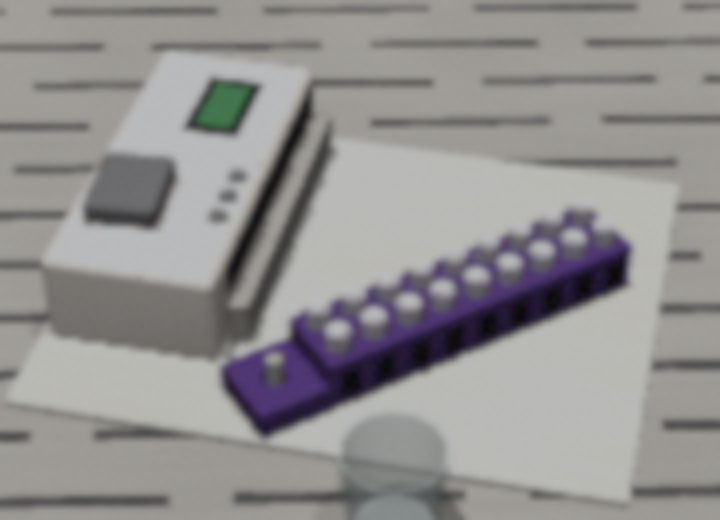

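View pics/b4.png

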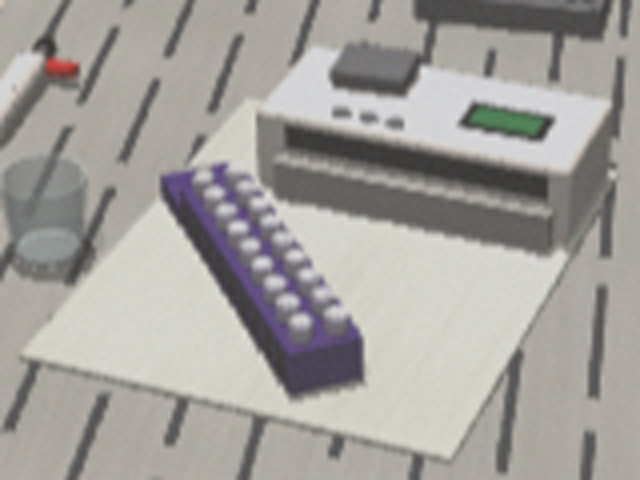

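The crops give the pin top at scene (294,289), the plate corners, and the rack's end face. The bar's open side faces the rack.

Run:
```python
from workcell import robot
from h import *
p=robot.camera_params("scene");q=robot.camera_params("side")
S=lambda x,y,z:ray(p,(225+x/4-.4,200+y/4-.4),z)
T=lambda x,y,z:ray(q,(240+x/4-.4,205+y/4-.4),z)
src=np.array([[-35,150],[-35,-205],[255,-205],[-35,-205],[255,-205],[0,0]])/1000.
dst=np.array([S(8,403,.004),S(632,502,.004),S(680,185,.004),T(22,355,.004),T(450,460,.004),S(275,357,.036)])
ms,md=src.mean(0),dst.mean(0);A=(src-ms);B=(dst-md)
th=np.arctan2((A[:,0]*B[:,1]-A[:,1]*B[:,0]).sum(),(A*B).sum())
c,s=np.cos(th),np.sin(th);M=np.array([[c,-s],[s,c]]);t=md-M@ms
print("yaw",np.degrees(th),"pin",t,"res",((src@M.T+t-dst)*1000).round(1).tolist())
f=lambda w:((w-t)@M*1000).round(1)
for n,w in dict(endtop_s=S(630,247,.038),e1=T(290,352,.038),e2=T(362,338,.038),b1=T(296,396,.004),b2=T(362,380,.004)).items(): print(n,w.round(3),f(w))
for a in(0,10,20,30,40): 
  print(a)
for X in [(240,27),(40,27)]:print("bar",M@np.array(X)/1000+t)
```

```text
yaw 166.35449126602828 pin [ 0.72860961 -0.09337562] res [[-1.5, -1.5], [-0.6, -0.0], [-2.8, -0.1], [4.2, 1.8], [0.6, -0.9], [0.2, 0.7]]
endtop_s [0.638 0.116] [ 137.8 -182.4]
e1 [0.632 0.118] [ 144.1 -182.2]
e2 [0.59  0.097] [ 179.6 -152.8]
b1 [0.629 0.116] [ 146.5 -180. ]
b2 [0.591 0.094] [ 178.4 -149.9]
0
10
20
30
40
bar [ 0.48901419 -0.06299414]
bar [ 0.68336898 -0.11017695]
```

```bash
python3 -m crank '{"translation":[[0.64,1,0],[0.64,1,0],[0.64,1,0],[0.64,1,0],[0.64,1,0],[0.64,1,0],[0.64,1,0],[0.64,1,0]],"spin":[0.05,0.05,0.05,0.05,0.05,0.05,0.05,0.05]}' -1 40
python3 -m crank '{"translation":[[0.64,1,0],[0.64,1,0],[0.64,1,0],[0.64,1,0],[0.64,1,0],[0.64,1,0],[0.64,1,0],[0.64,1,0]],"spin":[0.05,0.05,0.05,0.05,0.05,0.05,0.05,0.05]}'
python3 -m crank '{"translation":[[0.64,1,-0.3],[0.64,1,-0.3],[0.64,1,-0.3],[0.64,1,-0.3],[0.64,1,-0.3],[0.64,1,-0.3],[0.64,1,-0.3],[0.64,1,-0.3]],"spin":[0.05,0.05,0.05,0.05,0.05,0.05,0.05,0.05]}'
python3 -m crank '{"translation":[[0.64,1,-0.3],[0.64,1,-0.3],[0.64,1,-0.3],[0.64,1,-0.3],[0.64,1,-0.3],[0.64,1,-0.3],[0.64,1,-0.3],[0.64,1,-0.3]],"spin":[0.05,0.05,0.05,0.05,0.05,0.05,0.05,0.05]}'
```

```text
time: 1.1
ee_pos: [0.3262, -0.4225, 0.304]
ee_rot: [180.0, -0.0, 23.3]
force: [0.2, -0.3, 0.0]
gripper_width: -0.0003
grasp_force: 0.0
time: 2.1
ee_pos: [0.4283, -0.2624, 0.304]
ee_rot: [180.0, -0.0, 25.7]
force: [0.6, 0.6, -0.1]
gripper_width: 0.0001
grasp_force: 0.0
time: 3.1
ee_pos: [0.5305, -0.1024, 0.2558]
ee_rot: [180.0, -0.0, 28.1]
force: [1.5, 0.3, -0.0]
gripper_width: -0.0
grasp_force: 0.0
time: 4.1
ee_pos: [0.6334, 0.0574, 0.2074]
ee_rot: [180.0, 0.0, 30.5]
force: [-0.0, 0.1, 0.1]
gripper_width: -0.0001
grasp_force: 0.0
```

```bash
python3 -m crank '{"translation":[[0.66,0.86,-0.25],[0.66,0.86,-0.25],[0.66,0.86,-0.25],[0.66,0.86,-0.25],[0,0,-1],[0,0,-1],[0,0,-1],[0,0,-1]],"spin":[0,0,0,0,0,0,0,0]}'
python3 - <<'E'
from workcell import robot
import cv2,numpy as np
b=robot.capture("side");w=robot.capture("wrist")
cv2.imwrite("pics/c.png",np.hstack([cv2.resize(b[190:340,230:400],(400,353)),cv2.resize(w,(400,353))]))
E
```

```text
time: 5.1
ee_pos: [0.6846, 0.1242, 0.1058]
ee_rot: [-180.0, 0.1, 30.5]
force: [0.0, -1.1, 0.0]
gripper_width: -0.0002
grasp_force: 0.0
```

View pics/c.png

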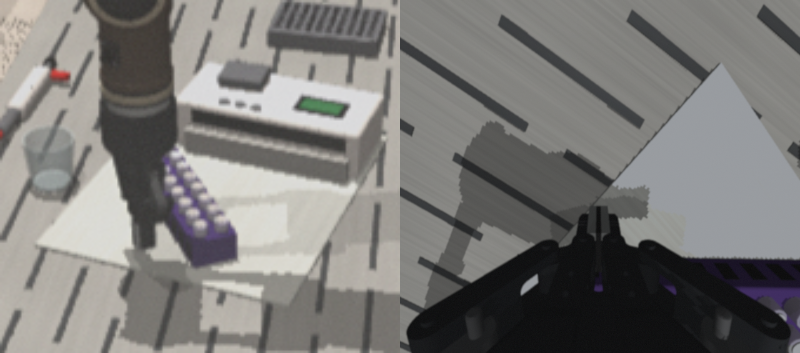

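The fingers stand beside the rack's outer face near the free end, at about (145,240) in the left half. There is plate between them and the rack.

```bash
python3 -m crank '{"translation":[[0,0,-0.8],[-0.55,-0.28,0],[-0.55,-0.28,0],[-0.55,-0.28,0],[-0.42,-0.2,0],[-0.42,-0.2,0],[-0.42,-0.2,0],[-0.42,-0.2,0]],"spin":[0,0,0,0,0.42,0.42,0.42,0.42]}'
```

```text
time: 6.2
ee_pos: [0.6184, 0.0918, 0.0927]
ee_rot: [179.9, -0.1, 40.7]
force: [0.9, 0.2, 0.2]
gripper_width: 0.0002
grasp_force: 0.3
```

```bash
python3 -m crank '{"translation":[[-0.38,-0.28,0],[-0.38,-0.28,0],[-0.38,-0.28,0],[-0.38,-0.28,0],[-0.33,-0.34,0],[-0.33,-0.34,0],[-0.33,-0.34,0],[-0.33,-0.34,0]],"spin":[0.42,0.42,0.42,0.42,0.42,0.42,0.42,0.42]}'
python3 - <<'E'
from workcell import robot
import cv2,numpy as np
b=robot.capture("scene");w=robot.capture("side")
cv2.imwrite("pics/d.png",np.hstack([cv2.resize(b[200:330,225:405],(400,290)),cv2.resize(w[190:340,230:400],(400,290))]))
E
```

```text
time: 7.2
ee_pos: [0.5616, 0.0422, 0.0927]
ee_rot: [179.9, -0.1, 60.8]
force: [-0.1, 0.1, 0.5]
gripper_width: -0.0001
grasp_force: 0.3
```

View pics/d.png

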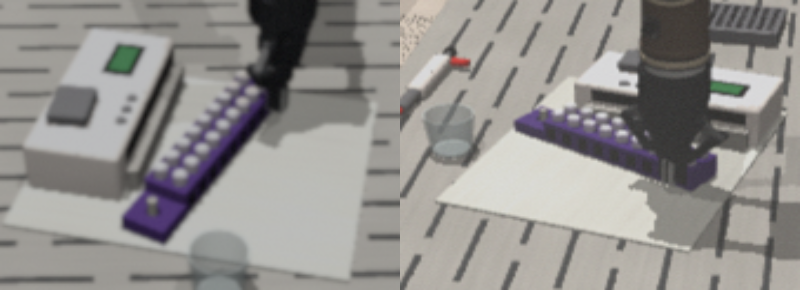

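The rack has swung with the finger and is about 15° short of the bar. The eye is still on the pin, so I continue more slowly.

```bash
python3 -m crank '{"translation":[[-0.12,-0.175,0],[-0.12,-0.175,0],[-0.12,-0.175,0],[-0.12,-0.175,0],[-0.12,-0.175,0],[-0.12,-0.175,0],[-0.12,-0.175,0],[-0.12,-0.175,0]],"spin":[0.19,0.19,0.19,0.19,0.19,0.19,0.19,0.19]}'
python3 -m crank '{"translation":[[-0.05,-0.1,0],[-0.05,-0.1,0],[-0.05,-0.1,0],[-0.05,-0.1,0],[-0.05,-0.1,0],[-0.05,-0.1,0],[-0.05,-0.1,0],[-0.05,-0.1,0]],"spin":[0.1,0.1,0.1,0.1,0.1,0.1,0.1,0.1]}'
python3 - <<'E'
from workcell import robot
import cv2,numpy as np
b=robot.capture("scene");w=robot.capture("side")
cv2.imwrite("pics/e.png",np.hstack([cv2.resize(b[200:330,225:405],(400,290)),cv2.resize(w[190:340,230:400],(400,290))]))
E
```

```text
time: 8.3
ee_pos: [0.5426, 0.0142, 0.0919]
ee_rot: [180.0, 0.0, 69.9]
force: [0.5, 0.9, -0.0]
gripper_width: 0.0001
grasp_force: 0.4
time: 9.3
ee_pos: [0.5347, -0.0017, 0.0918]
ee_rot: [-180.0, 0.0, 74.7]
force: [0.1, 0.4, -0.5]
gripper_width: 0.0002
grasp_force: 0.3
```

View pics/e.png

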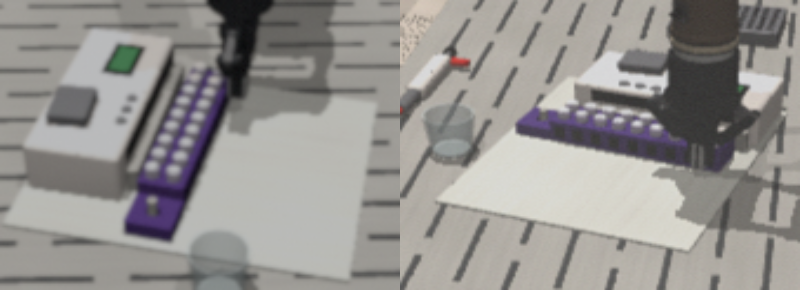

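The eye is on the pin and a narrow gap to the bar remains, so I creep on and watch the force.

```bash
python3 -m crank '{"translation":[[-0.01,-0.03,0],[-0.01,-0.03,0],[-0.01,-0.03,0],[-0.01,-0.03,0],[-0.01,-0.03,0],[-0.01,-0.03,0],[-0.01,-0.03,0],[-0.01,-0.03,0]],"spin":[0.03,0.03,0.03,0.03,0.03,0.03,0.03,0.03]}'
```

```text
time: 10.4
ee_pos: [0.5331, -0.0063, 0.0918]
ee_rot: [-180.0, 0.0, 76.1]
force: [-0.2, 1.0, 0.4]
gripper_width: -0.0001
grasp_force: 0.4
```

```bash
python3 -m crank '{"translation":[[-0.01,-0.03,0],[-0.01,-0.03,0],[-0.01,-0.03,0],[0,0,0],[0,0,0],[0,0,0],[0,0,0],[0,0,0]],"spin":[0,0,0,0,0,0,0,0]}'
```

```text
time: 11.4
ee_pos: [0.5326, -0.0081, 0.0919]
ee_rot: [180.0, 0.0, 76.1]
force: [-0.4, -0.4, 1.1]
gripper_width: 0.0001
grasp_force: 0.0
```

```bash
python3 -m crank '{"translation":[[-0.006,-0.025,0],[-0.006,-0.025,0],[-0.006,-0.025,0],[-0.006,-0.025,0],[0,0,0],[0,0,0],[0,0,0],[0,0,0]],"spin":[0,0,0,0,0,0,0,0]}'
python3 - <<'E'
from workcell import robot
import cv2,numpy as np
b=robot.capture("scene");w=robot.capture("side")
cv2.imwrite("pics/f.png",np.hstack([cv2.resize(b[215:315,225:335],(400,364)),cv2.resize(w[210:290,270:390],(400,364))]))
E
```

```text
time: 12.4
ee_pos: [0.532, -0.0101, 0.0918]
ee_rot: [-180.0, 0.0, 76.1]
force: [0.1, -0.2, -0.3]
gripper_width: -0.0004
grasp_force: 0.3
```

View pics/f.png

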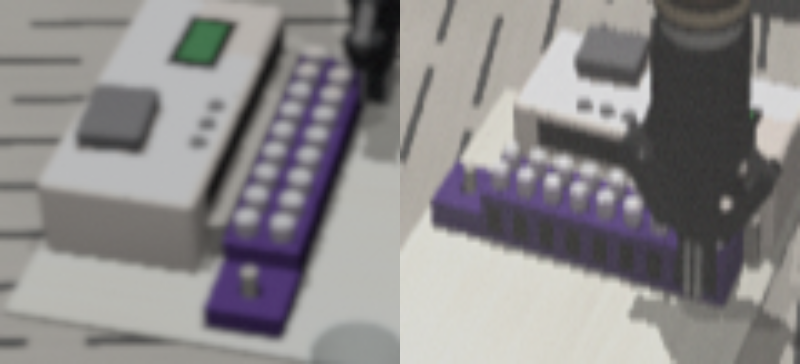

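It is almost flush, with no contact force yet. I go on in 2 mm bites until the force rises.

```bash
python3 -m crank '{"translation":[[-0.006,-0.025,0],[-0.006,-0.025,0],[-0.006,-0.025,0],[-0.006,-0.025,0],[0,0,0],[0,0,0],[0,0,0],[0,0,0]],"spin":[0,0,0,0,0,0,0,0]}'
```

```text
time: 13.5
ee_pos: [0.5316, -0.0121, 0.0919]
ee_rot: [180.0, -0.0, 76.1]
force: [0.1, 1.7, -0.9]
gripper_width: -0.0002
grasp_force: 0.5
```

```bash
python3 -m crank '{"translation":[[-0.006,-0.025,0],[-0.006,-0.025,0],[0,0,0],[0,0,0],[0,0,0],[0,0,0],[0,0,0],[0,0,0]],"spin":[0,0,0,0,0,0,0,0]}'
```

```text
time: 14.5
ee_pos: [0.5317, -0.0124, 0.092]
ee_rot: [180.0, -0.1, 76.1]
force: [-0.4, 5.0, -0.8]
gripper_width: 0.0004
grasp_force: 2.6
```

The rack has met the bar: 5 N and the tool stopped. I back off and lift.

```bash
python3 -m crank '{"translation":[[0.05,0.2,0],[0.12,0.5,0],[0.2,0.8,0],[0.2,0.8,0],[0,0,0.8],[0,0.5,1],[0,1,1],[0,1,1]],"spin":[0,0,0,0,0,0,0,0]}'
python3 -m crank '{"translation":[[0,1,1],[0,1,1],[0,1,1],[0,1,1],[0,0,0],[0,0,0],[0,0,0],[0,0,0]],"spin":[0,0,0,0,0,0,0,0]}'
python3 - <<'E'
from workcell import robot
import cv2,numpy as np
b=robot.capture("scene");w=robot.capture("side")
cv2.imwrite("pics/g.png",np.hstack([cv2.resize(b[200:315,225:335],(400,418)),cv2.resize(w[200:290,270:390],(400,418))]))
E
```

```text
time: 15.5
ee_pos: [0.543, 0.0833, 0.1697]
ee_rot: [179.9, 0.0, 76.1]
force: [0.0, -0.2, 0.3]
gripper_width: 0.0003
grasp_force: 0.0
time: 16.5
ee_pos: [0.5423, 0.1621, 0.2469]
ee_rot: [-179.9, 0.1, 76.1]
force: [-0.1, -0.9, 0.4]
gripper_width: 0.0002
grasp_force: 0.0
```

View pics/g.png

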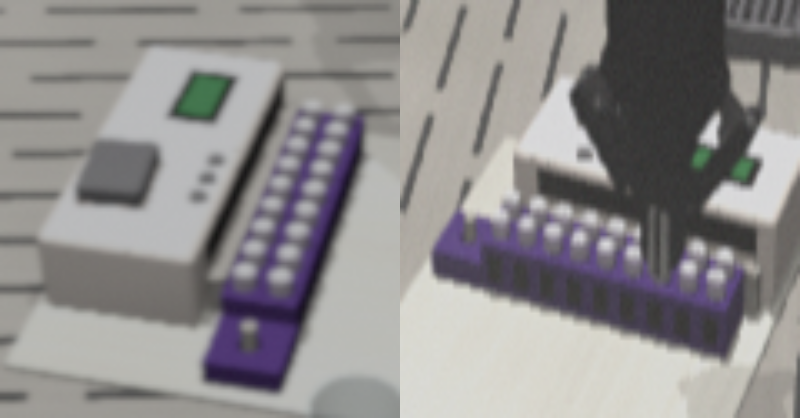

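The rack lies flush along the bar, flat on the plate with its eye on the pin. The gripper is clear and high, so I hand it in.

```bash
python3 -c "
from workcell import robot
print(robot.job_done())"
```

```text
the job is handed in; nothing more can be done
None
```

The rack was swung flush against the stop bar with its eye still on the pin (highest measured force about 5 N), the spare rack was not approached, and the job is handed in; the hand-in returned no verdict.

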